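# Stack spacer and end cap on a cooling fan in its assembly nest

## Robot

A 7-joint arm with a two-finger parallel gripper is mounted at the origin on the work surface. World frame = base frame: x ahead of the robot, y to its left, z up, the work surface at z = 0. Lengths are in m, angles in rad, forces in N, time in s.
With the tool pointing down it reaches from about 0.35 to 0.9 m from the base axis. Payload 7.2 kg.
Tool frame: the origin (TCP) lies on the centre line of the jaws, within the pads' length; the fingertips stand 19 mm ahead of it and the grasp point (between the pads) is the TCP; z points along the fingers, y is the line along which they close (so a half turn about z gives the same grasp; the last joint's range is limited). The gripper opens to 85 mm and grips with 20 to 120 N. Pads are 22 mm wide; open, the fingers measure 114 mm over their backs; the gripper's body (76 mm by 85 mm) begins 54 mm behind the grasp point. The pads swing forward as they close: fully open they stand 13 mm farther back than shut.
Start: joints at [-1.264, 0.411, -0.013, 1.596, 0.006, 1.134, -0.082], TCP at [0.229, 0.582, 0.223] pointing down, gripper open.
Joint ranges: [-2.95, 2.95], [-0.29, 1.99], [-1.47, 1.44], [0.14, 2.54], [-1.03, 4.17], [0.13, 1.85], [-2.86, 2.86]. Speed limits (rad/s): [2.39, 2.39, 3.01, 3.01, 3.14, 3.14, 3.14].

## Interface

Orientations are given as [roll, pitch, yaw] about the fixed x, y, z axes, in that order (R = Rz(yaw) Ry(pitch) Rx(roll)).
In Python, from plant import readout, get_image, get_calibration, workorder gives the robot as it stands.
- The arm moves only by the tool jog_arm, never from a script. Its argument "motion" is a list of rows, each an object of numbers: "x", "y", "z": the shift along the tool's x, y, z scaled (see below); "rx", "ry", "rz": the turn, a rotation vector about the tool's x, y, z scaled (see below). In form: [{"x": .., "y": .., "z": .., "rx": .., "ry": .., "rz": ..}, ...]. A call has 1 to 20 rows; each row is the pose to reach, as a shift and turn from the pose commanded when the call began, along the tool's axes at that moment, turning the shorter way round; what a row does not reach only later rows make up. The controller multiplies each number of a shift by 0.12 m and each number of a turn by pi rad. A row lasts 1/8 s, in which the tool goes at most 62.5 mm and 10.7 degrees, less where a joint would pass 70% of its speed; a pose out of reach is approached as far as the arm can. A call with a number of a shift or a turn outside -1 to 1 is refused whole. A call with a gripper value outside its range is refused whole. "jaw" is the closure, from -1 (fully open) to 1 (shut), so that 0 is half open, set as the call begins (left out, the last holds). The fingers move at their own pace and stop on an object; "squeeze" is the grip in N (left out, the last holds). Time passes only in rows, so rows that repeat a pose let the fingers close. It gives the time, the measured TCP pose, the force, the opening and the grip force at its end, in the units of the state.
- readout.state(): the state, without advancing time (a new reading comes with each control period).
- get_image(name): name is "scene" or "top" or "wrist"; returns (picture, depth): 384x512x3 uint8, red, green, blue; 384x512 float32, m along the optical axis (not along the pixel's ray), 0 where there is no reading.
- get_calibration(name): a dict with "camera_matrix" (3x3 intrinsics, pixels), "R" (3x3) and "t" (3): a world point X has camera coordinates R X + t; the wrist camera has in their place "hand_eye" (4x4, takes a point from camera to tool coordinates, whose origin is the TCP and whose axes are the flange's). Camera axes: x right, y down, z forward; pixel columns grow to the right and rows downward; lengths in m; the calibration is good to about 2 mm. A picture is of the moment at which its call begins: read the wrist's pose just before it. get_calibration takes no time and is no camera call.
- workorder.job_done(): hands the job in; it is judged then, once.
The state is a dict: "t": time; "joint_positions": joint angles; "joint_vel": joint speeds; "tau": joint torques, N m; "eef_pos": TCP position; "tcp_rot": TCP orientation; "ft_force": force on the tool from outside, world axes, zero at the start; "torque": the same for the moment, N m; "opening": finger opening in m; "grip_force": force on a finger pad.
Only numpy, scipy, OpenCV 4.12 (cv2) and the standard library are available. Lean on these libraries where they do the work, as an engineer would, in place of code of your own. Each camera call takes 0.05 s, during which the arm holds its last target. There are 200 camera calls.

## Task

The small fan sitting in the assembly nest still needs its spacer and end cap. Set the larger of the two square spacer frames, the same way up as it lies, flat and square on top of the fan, between the nest's corner guides, then set the larger of the two bossed metal discs flat and centred on that frame, boss up, and let go, with the fan still seated in the nest.

Things in the scene. Friction and masses are not known exactly. Their poses are not given: they have to be found in the camera images.
- nest: Fixed assembly nest: aluminium plate 110 x 110 x 12 mm with four steel L-shaped corner guides standing 40 mm above it, round a 64 mm square pocket (floor: the plate's top). Guide legs are 6 mm thick and reach 11 mm along the sides from each corner, so the middle 42 mm of every side is open for fingers. Origin: centre of the plate's underside, on the table; z up, x and y parallel to the sides.
- fan: Square black cooling fan, 50 x 50 mm, 20 mm high, already lying loose in the pocket of the nest, a few mm of play all round. Another such fan lies on the table and is not needed. Origin: centre of its underside (12 mm above the table); z up, x and y parallel to its sides.
- spacer: Grey plastic square spacer frame, 50 x 50 mm outside, 16 mm high, with a round 34 mm hole through it, lying flat and loose on the table (about 40 g). Keep the same face up; any quarter turn will do. A similar frame only 34 mm wide is not wanted. Origin: centre of its underside; z up through the hole, x and y parallel to its sides.
- cap: Plain steel end cap lying loose on the table, boss up (about 60 g): a flat round disc 50 mm in diameter and 6 mm thick with a round boss on top, 22 mm in diameter and 18 mm high (24 mm high in all). A similar disc only 32 mm in diameter is not wanted. Origin: centre of the disc's underside; z up along the boss.
Mind the look-alikes: they are no part of the job. What is shaped like the cap but blue is not meant.

How it is judged:
By the outcome, as a careful person would: the job done as asked, in the order asked, and still so for the second after the job is handed in, with the robot touching nothing.
It also fails if it takes over 58 s, if anything falls off the work surface, if the arm or the gripper's body presses on something with over 40 N, if the wrist force passes 120 N, or if a joint passes its speed limit or range.

## Working session

There is one attempt and no reset: what is moved stays moved. The work goes in short steps, Python scripts to look and compute and a tool call to move; the robot and the scene stay as the last step left them, time stands still between calls to the robot, and variables do not carry over. Pictures are saved under pics/ and viewed, at most 11 in all, crops included, and the job is handed in when it is done.

Besides the shell and the picture viewer there is one more tool, called as name(argument=value, ...), one argument or row to a line, values as JSON. jog_arm: Moves the arm, as the interface text tells. Shifts and turns lie within -1 to 1; 1 stands for 0.12 m of shift or pi rad of turn. Its arguments: {"type":"object","properties":{"motion":{"type":"array"},"jaw":{"type":"number"},"squeeze":{"type":"number"}},"required":["motion"]}

```bash
mkdir -p pics; python3 - <<'E'
from plant import readout, get_image, get_calibration
import cv2, numpy as np
s=readout.state();print({k:np.round(v,3).tolist() for k,v in s.items()})
for n in("scene","top"):
    im,d=get_image(n);np.savez(f"pics/{n}.npz",im=im,d=d);cv2.imwrite(f"pics/{n}.png",im[:,:,::-1])
    c=get_calibration(n);print(n,{k:np.round(v,3).tolist() for k,v in c.items()})
print(get_calibration("wrist"))
a=cv2.imread("pics/top.png");cv2.imwrite("pics/topb.png",cv2.resize(a,(800,600)))
E
```

```text
{'t': 0.0, 'joint_positions': [-1.264, 0.412, -0.013, 1.597, 0.006, 1.134, -0.082], 'joint_vel': [-0.002, -0.0, -0.001, 0.001, 0.001, -0.001, 0.001], 'tau': [-0.0, -60.061, 0.682, -29.942, 0.014, 0.01, 0.0], 'eef_pos': [0.229, 0.581, 0.222], 'tcp_rot': [-3.14, 0.0, 2.767], 'ft_force': [1.219, 0.353, -0.298], 'torque': [0.064, 0.052, 0.025], 'grip_force': 0.0, 'opening': 0.085}
scene {'camera_matrix': [[407.325, 0.0, 258.566], [0.0, 407.325, 184.6], [0.0, 0.0, 1.0]], 'R': [[0.493, 0.87, -0.015], [0.696, -0.404, -0.594], [-0.523, 0.283, -0.804]], 't': [-0.281, -0.334, 1.395]}
top {'camera_matrix': [[482.259, 0.0, 261.24], [0.0, 482.259, 199.023], [0.0, 0.0, 1.0]], 'R': [[0.113, -0.994, 0.004], [-0.971, -0.111, -0.209], [0.209, 0.019, -0.978]], 't': [-0.052, 0.541, 0.91]}
{'camera_matrix': array([[287.94272576,   0.        , 257.4047473 ],
       [  0.        , 287.94272576, 191.38998267],
       [  0.        ,   0.        ,   1.        ]]), 'hand_eye': array([[-3.54162793e-04, -9.59085801e-01, -2.83115349e-01,
         7.03476774e-02],
       [ 9.99999922e-01, -2.89852023e-04, -2.69041597e-04,
         8.32645552e-05],
       [ 1.75972419e-04, -2.83115423e-01,  9.59085829e-01,
        -1.50812665e-01],
       [ 0.00000000e+00,  0.00000000e+00,  0.00000000e+00,
         1.00000000e+00]])}
```

View pics/topb.png

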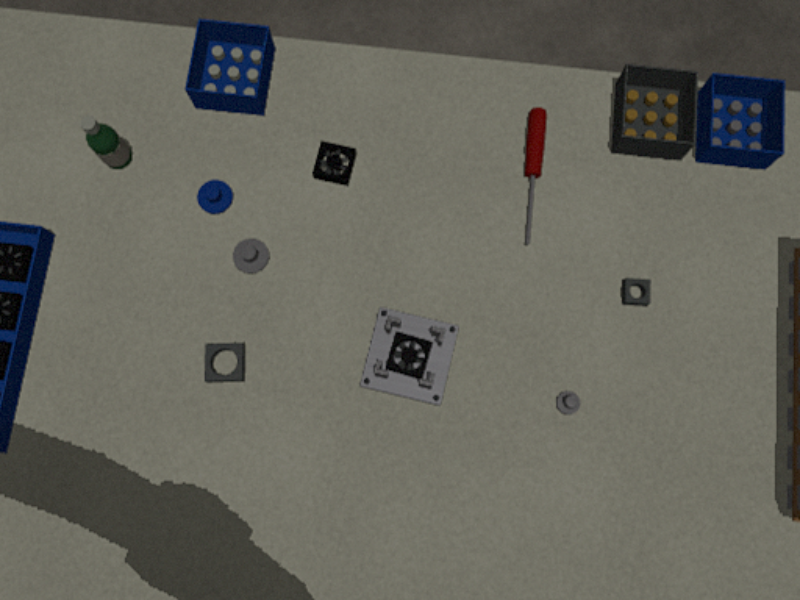

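View pics/scene.png

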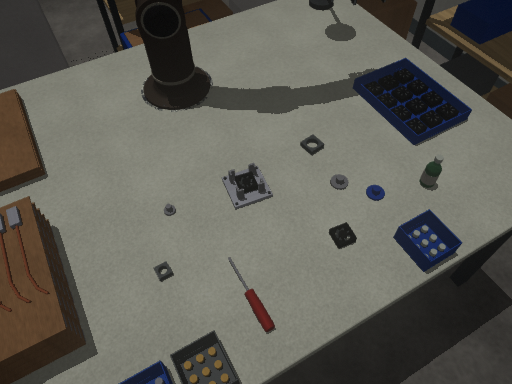

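The top view (800x600) shows the wanted spacer at about (225,362), the steel cap at (251,256) and the nest with fan at (410,355). The look-alikes are the small frame (636,292), the small disc (568,402) and the blue disc (215,196).

```bash
cat > h.py <<'E'
import numpy as np, cv2
from scipy.spatial.transform import Rotation as Ro
from plant import readout, get_image, get_calibration
def pose(s):
    T=np.eye(4);T[:3,:3]=Ro.from_euler('xyz',s['tcp_rot']).as_matrix();T[:3,3]=s['eef_pos'];return T
def wrist():
    s=readout.state();im,d=get_image("wrist");return s,im,d
def cam(n,s=None):  # K, Rcw, centre
    c=get_calibration(n)
    if n=="wrist":
        M=pose(s)@c['hand_eye'];return c['camera_matrix'],M[:3,:3],M[:3,3]
    return c['camera_matrix'],c['R'].T,-c['R'].T@c['t']
def ray(uv,z,C):
    K,R,o=C;uv=np.atleast_2d(uv).astype(float)
    d=np.c_[uv,np.ones(len(uv))]@np.linalg.inv(K).T@R.T
    return o+d*((z-o[2])/d[:,2])[:,None]
def cloud(d,C):
    K,R,o=C;v,u=np.mgrid[:d.shape[0],:d.shape[1]]
    p=np.stack([u,v,np.ones_like(u)],-1)@np.linalg.inv(K).T*d[...,None];return p@R.T+o
def rel(s,target,yaw):  # shift/turn in tool units for world TCP target, pointing down
    T=pose(s);G=Ro.from_euler('xyz',[np.pi,0,yaw]).as_matrix()
    sh=T[:3,:3].T@(np.array(target)-T[:3,3])/.12
    return np.round(sh,3),np.round(Ro.from_matrix(T[:3,:3].T@G).as_rotvec()/np.pi,4)
E
python3 - <<'E'
from h import *
f=np.load("pics/top.npz");im,d=f['im'],f['d'];C=cam("top")
P=cloud(d,C)
for n,(u,v),z in(("spacer",(144,232),.016),("cap",(161,164),.006),("nest",(262,227),.012)):
    w=45 if n=="nest" else 22
    sub=P[v-w:v+w,u-w:u+w];dd=d[v-w:v+w,u-w:u+w]
    for lo in ((.004,) if n!="nest" else (.006,)):
        m=((sub[...,2]>lo)&(dd>0)).astype(np.uint8)
        k=cv2.connectedComponentsWithStats(m);i=1+k[2][1:,4].argmax()
        cs,_=cv2.findContours((k[1]==i).astype(np.uint8),0,1);c=max(cs,key=len)[:,0]+[u-w,v-w]
        W=ray(c,z,C);r=cv2.minAreaRect((W[:,:2]*1000).astype(np.float32))
        print(n,r,np.percentile(sub[...,2][m>0],[5,50,95]), np.median(sub[...,2][m==0]))
print(rel(readout.state(),[0,0,0],0))
E
```

```text
spacer ((454.88348388671875, 243.43931579589844), (51.904850006103516, 53.8665657043457), 6.527614116668701) [0.00449754 0.01589655 0.01908413] 0.0004330816713322694
cap ((606.5396118164062, 233.83204650878906), (48.789833068847656, 46.944400787353516), 51.48823165893555) [0.00428729 0.0068826  0.02523879] 0.0004837898043299482
nest ((493.1714782714844, 1.7784156799316406), (109.73770904541016, 110.2252197265625), 82.86009216308594) [0.00975653 0.01349288 0.05102266] 0.0005243508068886182
(array([ 1.000e-03, -5.202e+00,  1.862e+00]), array([-1.000e-04,  6.000e-04,  8.807e-01]))
```

jog_arm(
  motion=[
    {"x": -0.93, "y": -0.64, "z": 0.25},
    {"x": -0.93, "y": -0.64, "z": 0.25},
    {"x": -0.93, "y": -0.64, "z": 0.25},
  ],
  jaw=-1,
)

```text
schema error: expected keys x, y, z, rx, ry, rz
```

jog_arm(
  motion=[
    {"x": -0.93, "y": -0.64, "z": 0.25},
    {"x": -0.93, "y": -0.64, "z": 0.25},
    {"x": -0.93, "y": -0.64, "z": 0.25},
  ],
)

```text
schema error: expected keys x, y, z, rx, ry, rz
```

jog_arm(
  motion=[
    {"x": -0.93, "y": -0.64, "z": 0.25, "rz": 0.344},
    {"x": -0.93, "y": -0.64, "z": 0.25, "rz": 0.344},
    {"x": -0.93, "y": -0.64, "z": 0.25, "rz": 0.344},
    {"x": -0.93, "y": -0.64, "z": 0.25, "rz": 0.344},
    {"x": -0.93, "y": -0.64, "z": 0.25, "rz": 0.344},
    {"x": -0.93, "y": -0.64, "z": 0.25, "rz": 0.344},
    {"x": -0.93, "y": -0.64, "z": 0.25, "rz": 0.344},
    {"x": -0.93, "y": -0.64, "z": 0.25, "rz": 0.344},
  ],
)

```text
schema error: expected keys x, y, z, rx, ry, rz
```

```bash
python3 - <<'E'
from h import *
s,im,d=wrist();np.savez("pics/w1.npz",im=im,d=d,p=s['eef_pos'],r=s['tcp_rot']);cv2.imwrite("pics/w1.png",im[:,:,::-1])
print(s['t'],s['eef_pos'],np.degrees(s['tcp_rot']))
C=cam("wrist",s);P=cloud(d,C)
m=((P[...,2]>.011)&(P[...,2]<.022)&(d>0)&(np.hypot(P[...,0]-.455,P[...,1]-.243)<.05)).astype(np.uint8)
m=cv2.morphologyEx(m,cv2.MORPH_OPEN,np.ones((3,3)))
k=cv2.connectedComponentsWithStats(m);i=1+k[2][1:,4].argmax();m=(k[1]==i).astype(np.uint8)
c=max(cv2.findContours(m,0,1)[0],key=len)[:,0]
print(c.min(0),c.max(0),np.median(P[...,2][m>0]))
r=cv2.minAreaRect((ray(c,.016,C)[:,:2]*1000).astype(np.float32));print(r)
x,y=np.array(r[0])/1000;a=(r[2]+45)%90-45
print(rel(s,[x,y,.022],np.radians(90+a)))
E
```

```text
0.1 [0.22867876 0.58117865 0.22254037] [-1.79917360e+02  5.20554010e-03  1.58527491e+02]
[ 93 364] [111 383] 0.015705881422938273
((452.96356201171875, 225.2293243408203), (20.998455047607422, 40.182373046875), 77.88019561767578)
(array([-2.825, -2.074,  1.674]), array([-4.00e-04,  3.00e-04,  4.48e-01]))
```

View pics/w1.png

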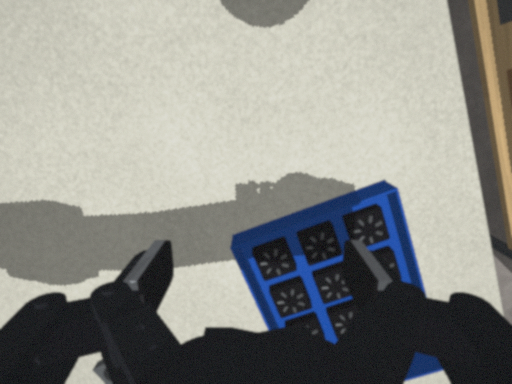

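The moves were refused because every row needs all six keys. This picture is still the start view, with the blue tray below the fingers. I'll resend them.

jog_arm(
  motion=[
    {"x": -0.93, "y": -0.64, "z": 0.25, "rx": 0, "ry": 0, "rz": 0},
    {"x": -0.93, "y": -0.64, "z": 0.25, "rx": 0, "ry": 0, "rz": 0},
    {"x": -0.93, "y": -0.64, "z": 0.25, "rx": 0, "ry": 0, "rz": 0},
  ],
  jaw=-1,
)

```text
t: 0.52
eef_pos: [0.3075, 0.4648, 0.1923]
tcp_rot: [-3.139, 0.001, 2.761]
ft_force: [0.1, 1.1, 1.5]
opening: 0.0852
grip_force: 0.0
```

jog_arm(
  motion=[
    {"x": -0.93, "y": -0.64, "z": 0.25, "rx": 0, "ry": 0, "rz": 0},
    {"x": -0.93, "y": -0.64, "z": 0.25, "rx": 0, "ry": 0, "rz": 0},
    {"x": -0.93, "y": -0.64, "z": 0.25, "rx": 0, "ry": 0, "rz": 0},
  ],
)

```text
t: 0.9
eef_pos: [0.3822, 0.3532, 0.1626]
tcp_rot: [-3.139, 0.001, 2.761]
ft_force: [-0.2, 0.0, -0.0]
opening: 0.0853
grip_force: 0.0
```

jog_arm(
  motion=[
    {"x": -0.93, "y": -0.64, "z": 0.25, "rx": 0, "ry": 0, "rz": 0.344},
    {"x": -0.93, "y": -0.64, "z": 0.25, "rx": 0, "ry": 0, "rz": 0.344},
    {"x": -0.93, "y": -0.64, "z": 0.25, "rx": 0, "ry": 0, "rz": 0.344},
    {"x": -0.93, "y": -0.64, "z": 0.25, "rx": 0, "ry": 0, "rz": 0.344},
    {"x": -0.93, "y": -0.64, "z": 0.25, "rx": 0, "ry": 0, "rz": 0.344},
    {"x": -0.93, "y": -0.64, "z": 0.25, "rx": 0, "ry": 0, "rz": 0.344},
    {"x": -0.93, "y": -0.64, "z": 0.25, "rx": 0, "ry": 0, "rz": 0.344},
    {"x": -0.93, "y": -0.64, "z": 0.25, "rx": 0, "ry": 0, "rz": 0.344},
  ],
)

```text
t: 1.9
eef_pos: [0.4558, 0.2455, 0.1333]
tcp_rot: [3.142, -0.0, 1.69]
ft_force: [1.1, 0.3, 0.5]
opening: 0.0854
grip_force: 0.0
```

```bash
python3 - <<'E'
from h import *
s,im,d=wrist();np.savez("pics/w1.npz",im=im,d=d,p=s['eef_pos'],r=s['tcp_rot']);cv2.imwrite("pics/w2.png",im[:,:,::-1])
print(s['t'],s['eef_pos'],np.degrees(s['tcp_rot']))
C=cam("wrist",s);P=cloud(d,C)
m=((P[...,2]>.011)&(P[...,2]<.022)&(d>0)&(np.hypot(P[...,0]-.455,P[...,1]-.243)<.05)).astype(np.uint8)
m=cv2.morphologyEx(m,cv2.MORPH_OPEN,np.ones((3,3)))
k=cv2.connectedComponentsWithStats(m);i=1+k[2][1:,4].argmax();m=(k[1]==i).astype(np.uint8)
c=max(cv2.findContours(m,0,1)[0],key=len)[:,0]
print(c.min(0),c.max(0),np.median(P[...,2][m>0]))
r=cv2.minAreaRect((ray(c,.016,C)[:,:2]*1000).astype(np.float32));print(r)
x,y=np.array(r[0])/1000;a=(r[2]+45)%90-45
print(rel(s,[x,y,.022],np.radians(90+a)))
E
```

```text
1.9 [0.45581071 0.24553168 0.13331101] [ 1.79998766e+02 -1.62946650e-02  9.68548651e+01]
[234 159] [286 210] 0.016131028239896206
((460.29852294921875, 244.46495056152344), (49.39069366455078, 51.01763153076172), 8.446876525878906)
(array([-0.014,  0.036,  0.928]), array([ 0.    , -0.0001, -0.0088]))
```

View pics/w2.png

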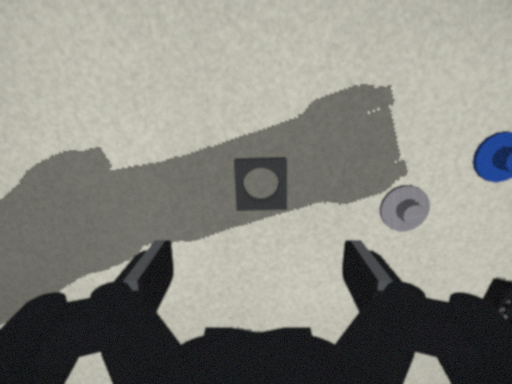

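The wrist view shows the spacer centred at about (260,184), nearly aligned with the jaws. The steel cap is at (405,208) and the blue one at the right edge. Next I'll check how far the open fingertips reach, using depth.

```bash
python3 - <<'E'
from h import *
f=np.load("pics/w1.npz");d=f['d'];c=get_calibration("wrist");H=c['hand_eye']
Q=cloud(d,(c['camera_matrix'],H[:3,:3],H[:3,3]))
for u0,u1 in((100,180),(335,410)):
    q=Q[235:300,u0:u1].reshape(-1,3);q=q[(abs(q[:,2])<.06)&(abs(q[:,0])<.03)]
    print(len(q),np.round(np.percentile(q,[1,50,99],axis=0),4).tolist())
E
```

```text
2289 [[-0.011, -0.0544, -0.0595], [0.0063, -0.0414, -0.0437], [0.0107, -0.0406, -0.0227]]
2283 [[-0.0109, 0.0439, -0.0595], [0.0062, 0.0446, -0.0435], [0.0107, 0.0575, -0.0227]]
```

The visible open tips read about 23 mm behind the stated TCP, which doesn't match the description. I'll descend partway, partly close the jaws and check before committing.

jog_arm(
  motion=[
    {"x": -0.01, "y": 0.03, "z": 0.4, "rx": 0, "ry": 0, "rz": -0.004},
    {"x": -0.01, "y": 0.03, "z": 0.8, "rx": 0, "ry": 0, "rz": -0.004},
    {"x": -0.01, "y": 0.03, "z": 0.8, "rx": 0, "ry": 0, "rz": -0.004},
    {"x": -0.01, "y": 0.03, "z": 0.8, "rx": 0, "ry": 0, "rz": -0.004},
  ],
  jaw=-0.5,
  squeeze=40,
)

```text
t: 2.45
eef_pos: [0.4605, 0.2441, 0.0385]
tcp_rot: [3.141, -0.0, 1.699]
ft_force: [0.9, 0.2, 0.8]
opening: 0.0636
grip_force: 0.0
```

```bash
python3 - <<'E'
from h import *
s,im,d=wrist();cv2.imwrite("pics/w3.png",im[:,:,::-1])
c=get_calibration("wrist");H=c['hand_eye']
Q=cloud(d,(c['camera_matrix'],H[:3,:3],H[:3,3]));P=cloud(d,cam("wrist",s))
print(s['eef_pos'],s['opening'],s['ft_force'])
for sg in(1,-1):
    q=Q[(abs(Q[...,0])<.013)&(sg*Q[...,1]>.026)&(sg*Q[...,1]<.06)&(P[...,2]>.003)&(d>0)]
    print(len(q),np.round(np.percentile(q,[1,50,99,100],axis=0),4).tolist())
m=(P[...,2]>.01)&(P[...,2]<.02)&(np.hypot(P[...,0]-.46,P[...,1]-.244)<.045)
print(m.sum(),Q[m].min(0),Q[m].max(0))
E
```

```text
[0.46053364 0.24413678 0.03854394] 0.06362141150346132 [0.87323326 0.20280618 0.82827855]
10265 [[-0.0116, 0.0302, -0.0993], [0.0068, 0.0541, -0.0701], [0.0125, 0.0598, -0.0194], [0.013, 0.06, -0.014]]
11570 [[-0.0116, -0.0596, -0.0993], [0.0078, -0.0515, -0.0711], [0.0125, -0.0295, -0.0201], [0.013, -0.026, -0.0134]]
3863 [-0.02595019 -0.02524339  0.01975538] [0.0256293  0.02541676 0.02851592]
```

View pics/w3.png

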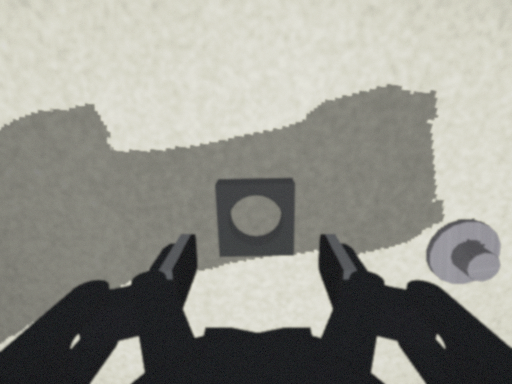

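The spacer is centred between the fingers at (255,217), and the tips still look higher than described. I'll go to the documented grasp height and close: the opening will show whether the jaws caught the spacer.

jog_arm(
  motion=[
    {"x": 0, "y": 0, "z": 0.07, "rx": 0, "ry": 0, "rz": 0},
    {"x": 0, "y": 0, "z": 0.13, "rx": 0, "ry": 0, "rz": 0},
    {"x": 0, "y": 0, "z": 0.13, "rx": 0, "ry": 0, "rz": 0},
  ],
)

```text
t: 2.88
eef_pos: [0.4594, 0.2437, 0.0214]
tcp_rot: [-3.141, 0.0, 1.699]
ft_force: [0.3, 0.2, 0.4]
opening: 0.0641
grip_force: 0.0
```

jog_arm(
  motion=[
    {"x": 0, "y": 0, "z": 0, "rx": 0, "ry": 0, "rz": 0},
    {"x": 0, "y": 0, "z": 0, "rx": 0, "ry": 0, "rz": 0},
    {"x": 0, "y": 0, "z": 0, "rx": 0, "ry": 0, "rz": 0},
    {"x": 0, "y": 0, "z": 0, "rx": 0, "ry": 0, "rz": 0},
  ],
  jaw=0,
  squeeze=30,
)

```text
t: 3.38
eef_pos: [0.4598, 0.2439, 0.0218]
tcp_rot: [3.141, -0.0, 1.699]
ft_force: [0.2, 0.2, 1.4]
opening: 0.0425
grip_force: 0.0
```

Nothing was gripped: the jaws went past 50 mm with no force, so the camera was right and the real tips are about 33 mm higher than documented. I'll reopen and go lower, watching the force.

jog_arm(
  motion=[
    {"x": 0, "y": 0, "z": 0, "rx": 0, "ry": 0, "rz": 0},
    {"x": 0, "y": 0, "z": 0, "rx": 0, "ry": 0, "rz": 0},
    {"x": 0, "y": 0, "z": 0, "rx": 0, "ry": 0, "rz": 0},
    {"x": 0, "y": 0, "z": 0, "rx": 0, "ry": 0, "rz": 0},
    {"x": 0, "y": 0, "z": 0.08, "rx": 0, "ry": 0, "rz": 0},
    {"x": 0, "y": 0, "z": 0.12, "rx": 0, "ry": 0, "rz": 0},
    {"x": 0, "y": 0, "z": 0.12, "rx": 0, "ry": 0, "rz": 0},
  ],
  jaw=-0.5,
)

```text
t: 4.25
eef_pos: [0.4593, 0.2436, 0.0066]
tcp_rot: [-3.14, 0.001, 1.699]
ft_force: [-0.6, 0.9, 0.0]
opening: 0.0641
grip_force: 0.0
```

```bash
python3 - <<'E'
from h import *
s,im,d=wrist();cv2.imwrite("pics/w4.png",im[:,:,::-1])
P=cloud(d,cam("wrist",s));T=pose(s);Q=(P-T[:3,3])@T[:3,:3]
print(s['eef_pos'],s['opening'],s['ft_force'])
for sg in(1,-1):
    m=(abs(Q[...,0])<.0125)&(sg*Q[...,1]>.028)&(sg*Q[...,1]<.045)&(P[...,2]>.004)&(d>0)
    print(m.sum(),np.round(np.percentile(P[m][:,2],[0,1,3,10,50]),4))
E
```

```text
[0.45931519 0.24355572 0.00657803] 0.06414322922001911 [-0.59842281  0.88327167  0.04681188]
2986 [0.0203 0.0232 0.0256 0.0319 0.0564]
3517 [0.021  0.0232 0.0264 0.033  0.0583]
```

View pics/w4.png

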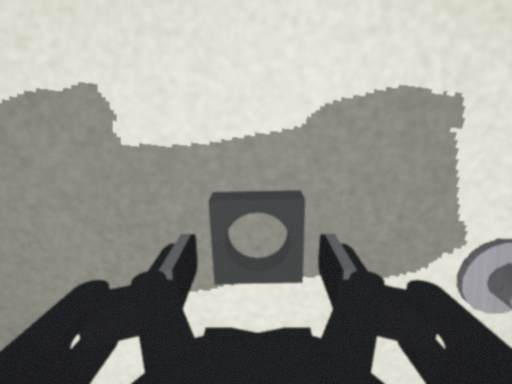

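The wrist view shows the spacer at rows 190–283, centred between the fingers, whose tips measure 21 mm above the table. I'll go down 13.5 mm and close.

jog_arm(
  motion=[
    {"x": 0, "y": 0, "z": 0.06, "rx": 0, "ry": 0, "rz": 0},
    {"x": 0, "y": 0, "z": 0.11, "rx": 0, "ry": 0, "rz": 0},
    {"x": 0, "y": 0, "z": 0.11, "rx": 0, "ry": 0, "rz": 0},
  ],
)

```text
t: 4.68
eef_pos: [0.4593, 0.2436, -0.0065]
tcp_rot: [-3.141, 0.001, 1.699]
ft_force: [-0.7, -0.2, 0.3]
opening: 0.0641
grip_force: 0.0
```

jog_arm(
  motion=[
    {"x": 0, "y": 0, "z": 0, "rx": 0, "ry": 0, "rz": 0},
    {"x": 0, "y": 0, "z": 0, "rx": 0, "ry": 0, "rz": 0},
    {"x": 0, "y": 0, "z": 0, "rx": 0, "ry": 0, "rz": 0},
    {"x": 0, "y": 0, "z": 0, "rx": 0, "ry": 0, "rz": 0},
    {"x": 0, "y": 0, "z": 0, "rx": 0, "ry": 0, "rz": 0},
  ],
  jaw=0.1,
  squeeze=35,
)

```text
t: 5.3
eef_pos: [0.4598, 0.2439, -0.0058]
tcp_rot: [3.141, -0.0, 1.699]
ft_force: [-0.0, -0.5, 2.3]
opening: 0.0488
grip_force: 36.5
```

Gripped. I'll lift, then carry it past the nest so the wrist camera can see the fan beside the held spacer.

jog_arm(
  motion=[
    {"x": 0, "y": 0, "z": -0.3, "rx": 0, "ry": 0, "rz": 0},
    {"x": 0, "y": 0, "z": -0.7, "rx": 0, "ry": 0, "rz": 0},
    {"x": 0, "y": 0, "z": -1, "rx": 0, "ry": 0, "rz": 0},
    {"x": 0, "y": 0, "z": -1, "rx": 0, "ry": 0, "rz": 0},
  ],
)

```text
t: 5.8
eef_pos: [0.4613, 0.2449, 0.1168]
tcp_rot: [3.137, -0.003, 1.699]
ft_force: [-1.0, -0.8, -0.2]
opening: 0.049
grip_force: 36.6
```

jog_arm(
  motion=[
    {"x": -0.4, "y": 0, "z": 0, "rx": 0, "ry": 0, "rz": 0},
    {"x": -0.8, "y": 0, "z": 0, "rx": 0, "ry": 0, "rz": 0},
    {"x": -1, "y": 0, "z": 0, "rx": 0, "ry": 0, "rz": 0},
    {"x": -1, "y": 0, "z": 0, "rx": 0, "ry": 0, "rz": 0},
  ],
)

```text
t: 6.3
eef_pos: [0.4747, 0.1226, 0.1133]
tcp_rot: [-3.14, 0.001, 1.695]
ft_force: [0.4, 0.1, -0.8]
opening: 0.0492
grip_force: 36.5
```

jog_arm(
  motion=[
    {"x": -0.4, "y": 0, "z": 0, "rx": 0, "ry": 0, "rz": 0.04},
    {"x": -0.8, "y": 0, "z": 0, "rx": 0, "ry": 0, "rz": 0.08},
    {"x": -1, "y": 0, "z": 0, "rx": 0, "ry": 0, "rz": 0.08},
    {"x": -1, "y": 0, "z": 0, "rx": 0, "ry": 0, "rz": 0.08},
  ],
)

```text
t: 6.8
eef_pos: [0.4903, 0.0051, 0.1135]
tcp_rot: [-3.141, 0.001, 1.445]
ft_force: [0.6, 1.6, 0.1]
opening: 0.0489
grip_force: 36.5
```

jog_arm(
  motion=[
    {"x": -0.4, "y": 0, "z": 0, "rx": 0, "ry": 0, "rz": 0},
    {"x": -0.7, "y": 0, "z": 0, "rx": 0, "ry": 0, "rz": 0},
    {"x": -0.7, "y": 0, "z": 0, "rx": 0, "ry": 0, "rz": 0},
    {"x": -0.7, "y": 0, "z": 0, "rx": 0, "ry": 0, "rz": 0},
  ],
)

```text
t: 7.3
eef_pos: [0.4802, -0.0755, 0.1137]
tcp_rot: [-3.141, -0.001, 1.449]
ft_force: [-0.2, -0.4, -0.7]
opening: 0.0488
grip_force: 36.5
```

```bash
python3 - <<'E'
from h import *
s,im,d=wrist();np.savez("pics/w5.npz",im=im,d=d,p=s['eef_pos'],r=s['tcp_rot']);cv2.imwrite("pics/w5.png",im[:,:,::-1])
print(s['t'],s['eef_pos'],np.degrees(s['tcp_rot']),s['opening'],s['grip_force'])
C=cam("wrist",s);P=cloud(d,C);T=pose(s);Q=(P-T[:3,3])@T[:3,:3]
def rect(m,z,name):
    m=cv2.morphologyEx(m.astype(np.uint8),cv2.MORPH_OPEN,np.ones((3,3)))
    k=cv2.connectedComponentsWithStats(m);i=1+k[2][1:,4].argmax();m=(k[1]==i).astype(np.uint8)
    c=max(cv2.findContours(m,0,1)[0],key=len)[:,0]
    r=cv2.minAreaRect((ray(c,z,C)[:,:2]*1000).astype(np.float32))
    print(name,c.min(0),c.max(0),np.median(P[...,2][m>0]),np.round(r[0],1),np.round(r[1],1),round(r[2],2));return r
near=np.hypot(P[...,0]-.493,P[...,1]-.002)
fan=rect((near<.04)&(abs(P[...,2]-.032)<.004)&(im.max(2)<90),.032,"fan")
rect((near<.085)&(P[...,2]>.008)&(P[...,2]<.016),.012,"plate")
# held spacer top, in tool frame
m=(abs(Q[...,0])<.03)&(abs(Q[...,1])<.0235)&(Q[...,2]>-.022)&(Q[...,2]<.015)&(d>0)
q=Q[m];print("held",m.sum(),np.percentile(q,[1,50,99],axis=0).round(4).tolist())
E
```

```text
7.3 [ 0.48020671 -0.07547839  0.11369871] [-1.79963146e+02 -4.28580788e-02  8.30493658e+01] 0.04884402228104949 36.53225898742676
fan [231  61] [297 131] 0.03219124446683916 [495.7   1.9] [49.7 49.8] 80.54
plate [197  25] [335 162] 0.012234265394591437 [497.8   1.5] [108.4 109.4] 83.01
held 4661 [[-0.0241, -0.0228, -0.022], [0.0, -0.0001, -0.0211], [0.026, 0.0231, -0.0064]]
```

View pics/w5.png

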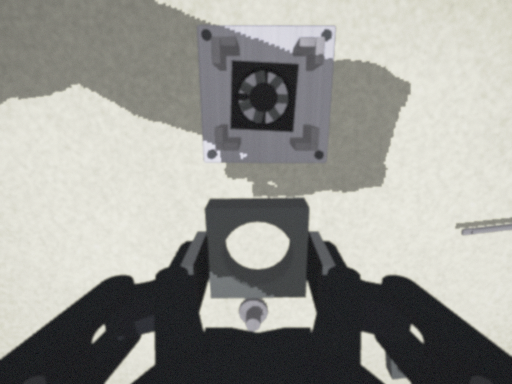

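The wrist view shows the nest with the fan at (264,97), turned about 2.5° within it. The spacer is held level at (257,247). I'll move over the fan.

```bash
python3 - <<'E'
from h import *
print(rel(readout.state(),[.4957,.0009,.075],np.radians(81.2)))
E
```

```text
(array([0.646, 0.051, 0.323]), array([-0.0002, -0.0002,  0.0104]))
```

jog_arm(
  motion=[
    {"x": 0.3, "y": 0.02, "z": 0, "rx": 0, "ry": 0, "rz": 0.01},
    {"x": 0.646, "y": 0.051, "z": 0, "rx": 0, "ry": 0, "rz": 0.01},
    {"x": 0.646, "y": 0.051, "z": 0.15, "rx": 0, "ry": 0, "rz": 0.01},
    {"x": 0.646, "y": 0.051, "z": 0.32, "rx": 0, "ry": 0, "rz": 0.01},
    {"x": 0.646, "y": 0.051, "z": 0.32, "rx": 0, "ry": 0, "rz": 0.01},
    {"x": 0.646, "y": 0.051, "z": 0.32, "rx": 0, "ry": 0, "rz": 0.01},
  ],
)

```text
t: 8.1
eef_pos: [0.4959, -0.0006, 0.0761]
tcp_rot: [3.141, -0.0, 1.417]
ft_force: [0.0, -0.3, 0.0]
opening: 0.0492
grip_force: 36.5
```

```bash
python3 - <<'E'
from h import *
s=readout.state();print(s['eef_pos'],np.degrees(s['tcp_rot']),rel(s,[.4957,.0009,.028],np.radians(81.2)))
E
```

```text
[ 0.49590709 -0.00062667  0.07608543] [ 1.79989573e+02 -1.01368426e-02  8.11845382e+01] (array([ 0.012, -0.004,  0.401]), array([ 0.0001, -0.0001, -0.0001]))
```

jog_arm(
  motion=[
    {"x": 0.01, "y": -0.003, "z": 0.1, "rx": 0, "ry": 0, "rz": 0},
    {"x": 0.01, "y": -0.003, "z": 0.2, "rx": 0, "ry": 0, "rz": 0},
    {"x": 0.01, "y": -0.003, "z": 0.3, "rx": 0, "ry": 0, "rz": 0},
    {"x": 0.01, "y": -0.003, "z": 0.37, "rx": 0, "ry": 0, "rz": 0},
    {"x": 0.01, "y": -0.003, "z": 0.4, "rx": 0, "ry": 0, "rz": 0},
    {"x": 0.01, "y": -0.003, "z": 0.4, "rx": 0, "ry": 0, "rz": 0},
    {"x": 0.01, "y": -0.003, "z": 0.4, "rx": 0, "ry": 0, "rz": 0},
  ],
)

```text
t: 8.98
eef_pos: [0.4957, -0.0001, 0.0279]
tcp_rot: [3.141, -0.0, 1.416]
ft_force: [1.3, -0.3, 0.7]
opening: 0.0488
grip_force: 36.5
```

jog_arm(
  motion=[
    {"x": 0, "y": 0, "z": 0.005, "rx": 0, "ry": 0, "rz": 0},
    {"x": 0, "y": 0, "z": 0.01, "rx": 0, "ry": 0, "rz": 0},
    {"x": 0, "y": 0, "z": 0.01, "rx": 0, "ry": 0, "rz": 0},
  ],
)

```text
t: 9.35
eef_pos: [0.4955, -0.0001, 0.0265]
tcp_rot: [3.142, -0.0, 1.416]
ft_force: [-0.5, 0.2, -1.0]
opening: 0.0489
grip_force: 36.5
```

jog_arm(
  motion=[
    {"x": 0, "y": 0, "z": 0.005, "rx": 0, "ry": 0, "rz": 0},
    {"x": 0, "y": 0, "z": 0.008, "rx": 0, "ry": 0, "rz": 0},
    {"x": 0, "y": 0, "z": 0.008, "rx": 0, "ry": 0, "rz": 0},
  ],
)

```text
t: 9.72
eef_pos: [0.4955, -0.0001, 0.0261]
tcp_rot: [3.141, -0.001, 1.416]
ft_force: [-3.1, -0.0, 9.9]
opening: 0.049
grip_force: 37.6
```

Light contact at 10 N. I'll release, rise, and back off in −y so the wrist camera can see it.

jog_arm(
  motion=[
    {"x": 0, "y": 0, "z": 0, "rx": 0, "ry": 0, "rz": 0},
    {"x": 0, "y": 0, "z": 0, "rx": 0, "ry": 0, "rz": 0},
    {"x": 0, "y": 0, "z": 0, "rx": 0, "ry": 0, "rz": 0},
    {"x": 0, "y": 0, "z": 0, "rx": 0, "ry": 0, "rz": 0},
    {"x": 0, "y": 0, "z": -0.1, "rx": 0, "ry": 0, "rz": 0},
    {"x": 0, "y": 0, "z": -0.3, "rx": 0, "ry": 0, "rz": 0},
    {"x": 0, "y": 0, "z": -0.6, "rx": 0, "ry": 0, "rz": 0},
    {"x": 0, "y": 0, "z": -0.95, "rx": 0, "ry": 0, "rz": 0},
    {"x": 0, "y": 0, "z": -0.95, "rx": 0, "ry": 0, "rz": 0},
    {"x": 0, "y": 0, "z": -0.95, "rx": 0, "ry": 0, "rz": 0},
  ],
  jaw=-0.5,
)

```text
t: 10.98
eef_pos: [0.4952, 0.0001, 0.1397]
tcp_rot: [3.141, -0.001, 1.416]
ft_force: [-0.5, 0.0, -0.7]
opening: 0.0639
grip_force: 0.0
```

```bash
cat >> h.py <<'E'
def rect(m,z,name,C,P):
    m=cv2.morphologyEx(m.astype(np.uint8),cv2.MORPH_OPEN,np.ones((3,3)))
    k=cv2.connectedComponentsWithStats(m);i=1+k[2][1:,4].argmax();m=(k[1]==i).astype(np.uint8)
    c=max(cv2.findContours(m,0,1)[0],key=len)[:,0]
    W=(ray(c,z,C)[:,:2]*1000).astype(np.float32);r=cv2.minAreaRect(W)
    print(name,c.min(0),c.max(0),np.median(P[...,2][m>0]),np.round(r[0],1),np.round(r[1],1),round(r[2],2),"circle",cv2.minEnclosingCircle(W));return r
E
python3 - <<'E'
from h import *
s,im,d=wrist();cv2.imwrite("pics/w6.png",im[:,:,::-1])
print(s['t'],s['eef_pos'],np.degrees(s['tcp_rot']))
C=cam("wrist",s);P=cloud(d,C);near=np.hypot(P[...,0]-.4957,P[...,1]-.001)
rect((near<.038)&(abs(P[...,2]-.048)<.004)&(im.max(2)<110),.048,"spacer",C,P)
print(np.percentile(P[...,2][(near<.024)&(near>.019)&(d>0)],[2,25,50,75,98]))
print(rel(s,[.61,.235,.12],np.radians(96)))
E
```

```text
10.975 [4.95242304e-01 8.75139603e-05 1.39716748e-01] [ 1.79984641e+02 -3.23838138e-02  8.11369075e+01]
spacer [229 162] [286 201] 0.04813447717277494 [498.6   8.4] [35.  49.8] 81.12 circle ((498.57373046875, 8.363462448120117), 29.7557315826416)
[0.02090458 0.0489365  0.23706425 0.24357897 0.24648559]
(array([2.081, 0.643, 0.166]), array([ 0.0001, -0.0002, -0.0826]))
```

View pics/w6.png

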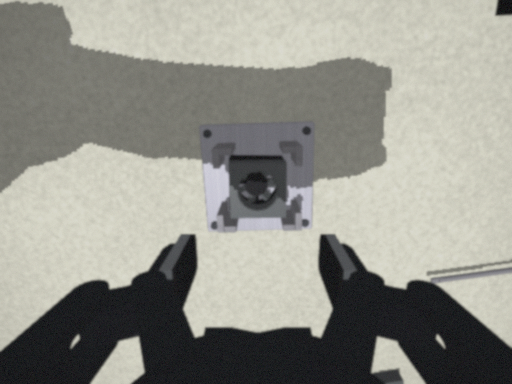

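The spacer sits between the guides at height 48 mm (about (258,188)) and is level. The brightness mask split it, so I'll remeasure it later. On to the cap.

jog_arm(
  motion=[
    {"x": 0.5, "y": 0.16, "z": 0, "rx": 0, "ry": 0, "rz": 0},
    {"x": 1, "y": 0.32, "z": 0, "rx": 0, "ry": 0, "rz": 0},
    {"x": 1, "y": 0.32, "z": 0, "rx": 0, "ry": 0, "rz": 0},
  ],
)

```text
t: 11.4
eef_pos: [0.5523, 0.118, 0.1377]
tcp_rot: [-3.14, -0.0, 1.423]
ft_force: [-0.3, -0.2, 0.3]
opening: 0.0637
grip_force: 0.0
```

jog_arm(
  motion=[
    {"x": 0.5, "y": 0.16, "z": 0, "rx": 0, "ry": 0, "rz": 0},
    {"x": 1, "y": 0.32, "z": 0, "rx": 0, "ry": 0, "rz": 0},
    {"x": 1, "y": 0.32, "z": 0, "rx": 0, "ry": 0, "rz": 0},
    {"x": 1, "y": 0.32, "z": 0, "rx": 0, "ry": 0, "rz": 0},
  ],
  jaw=-0.4,
)

```text
t: 11.9
eef_pos: [0.6076, 0.2238, 0.138]
tcp_rot: [-3.14, 0.003, 1.415]
ft_force: [-0.1, -0.9, -1.3]
opening: 0.06
grip_force: 0.0
```

```bash
python3 - <<'E'
from h import *
s,im,d=wrist();cv2.imwrite("pics/w7.png",im[:,:,::-1])
print(s['t'],s['eef_pos'],np.degrees(s['tcp_rot']),s['opening'])
C=cam("wrist",s);P=cloud(d,C);near=np.hypot(P[...,0]-.610,P[...,1]-.234)
rect((near<.05)&(P[...,2]>.0035)&(P[...,2]<.03)&(d>0),.006,"cap",C,P)
r=rect((near<.05)&(abs(P[...,2]-.024)<.003)&(d>0),.024,"boss",C,P)
print(im[(near<.025)&(P[...,2]>.004)].mean(0))
x,y=np.array(r[0])/1000
print(rel(s,[x,y,.02],s['tcp_rot'][2]))
E
```

```text
11.9 [0.60757496 0.22375196 0.13799944] [-1.79886780e+02  1.50148303e-01  8.10983810e+01] 0.05999797383235531
cap [234 145] [282 192] 0.006489212431339486 [611.2 234.5] [48.  48.3] 81.13 circle ((611.5399169921875, 234.4530487060547), 24.903778076171875)
boss [248 162] [269 183] 0.02413391631942341 [611.7 234.9] [20.2 19.8] 81.11 circle ((611.3790893554688, 234.60440063476562), 10.830414772033691)
[36.22464022 37.34180414 39.602808  ]
(array([0.099, 0.022, 0.983]), array([-0.0006,  0.0008, -0.    ]))
```

View pics/w7.png

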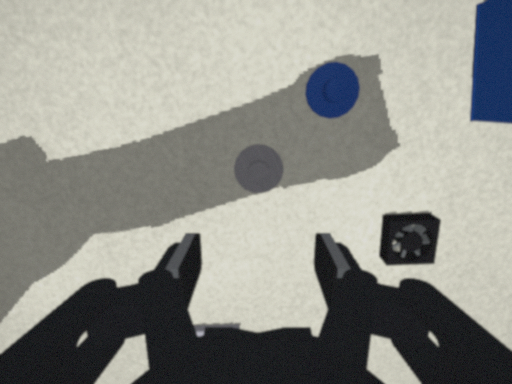

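The view shows the steel cap at (259,168) in shadow and the blue one at (332,90), clear of the fingers. I'll descend over the boss.

jog_arm(
  motion=[
    {"x": 0.1, "y": 0.022, "z": 0.4, "rx": 0, "ry": 0, "rz": 0},
    {"x": 0.1, "y": 0.022, "z": 0.8, "rx": 0, "ry": 0, "rz": 0},
    {"x": 0.1, "y": 0.022, "z": 0.9, "rx": 0, "ry": 0, "rz": 0},
    {"x": 0.1, "y": 0.022, "z": 0.9, "rx": 0, "ry": 0, "rz": 0},
    {"x": 0.1, "y": 0.022, "z": 0.9, "rx": 0, "ry": 0, "rz": 0},
  ],
  jaw=-0.1,
)

```text
t: 12.58
eef_pos: [0.6142, 0.2363, 0.0337]
tcp_rot: [3.139, -0.002, 1.415]
ft_force: [-0.8, 0.0, 0.7]
opening: 0.0468
grip_force: 0.0
```

```bash
python3 - <<'E'
from h import *
s,im,d=wrist();c=cam("wrist",s);P=cloud(d,c);T=pose(s);Q=(P-T[:3,3])@T[:3,:3]
print(s['eef_pos'],s['opening'],s['ft_force'])
for sg in(1,-1):
    m=(abs(Q[...,0])<.0125)&(sg*Q[...,1]>.016)&(sg*Q[...,1]<.04)&(P[...,2]>.009)&(d>0)
    print(m.sum(),np.round(np.percentile(P[m][:,2],[0,1,3,10]),4))
rect((np.hypot(P[...,0]-.6115,P[...,1]-.2346)<.02)&(abs(P[...,2]-.024)<.003)&(d>0),.024,"boss",c,P)
print(rel(s,[.6115,.2346,0],s['tcp_rot'][2]))
E
```

```text
[0.61424926 0.23634878 0.03371758] 0.04681553326941464 [-0.82991722  0.0368858   0.6609226 ]
3030 [0.0443 0.0475 0.0505 0.0569]
3582 [0.0441 0.0477 0.0509 0.0584]
boss [234 216] [268 249] 0.024129605382113548 [611.8 235. ] [21.1 21.3] 32.69 circle ((611.5512084960938, 235.05393981933594), 11.084798812866211)
(array([-0.018, -0.021,  0.281]), array([ 0.0008, -0.0005, -0.    ]))
```

jog_arm(
  motion=[
    {"x": -0.014, "y": -0.02, "z": 0.1, "rx": 0, "ry": 0, "rz": 0},
    {"x": -0.014, "y": -0.02, "z": 0.2, "rx": 0, "ry": 0, "rz": 0},
    {"x": -0.014, "y": -0.02, "z": 0.265, "rx": 0, "ry": 0, "rz": 0},
    {"x": -0.014, "y": -0.02, "z": 0.265, "rx": 0, "ry": 0, "rz": 0},
  ],
)

```text
t: 13.12
eef_pos: [0.6095, 0.2351, -0.0014]
tcp_rot: [-3.14, 0.001, 1.416]
ft_force: [0.4, -0.4, -0.1]
opening: 0.0466
grip_force: 0.0
```

jog_arm(
  motion=[
    {"x": 0, "y": 0, "z": 0, "rx": 0, "ry": 0, "rz": 0},
    {"x": 0, "y": 0, "z": 0, "rx": 0, "ry": 0, "rz": 0},
    {"x": 0, "y": 0, "z": 0, "rx": 0, "ry": 0, "rz": 0},
    {"x": 0, "y": 0, "z": 0, "rx": 0, "ry": 0, "rz": 0},
    {"x": 0, "y": 0, "z": 0, "rx": 0, "ry": 0, "rz": 0},
    {"x": 0, "y": 0, "z": 0, "rx": 0, "ry": 0, "rz": 0},
  ],
  jaw=0.8,
  squeeze=40,
)

```text
t: 13.88
eef_pos: [0.6105, 0.2354, 0.0001]
tcp_rot: [3.141, -0.0, 1.416]
ft_force: [0.7, 0.3, 5.3]
opening: 0.02
grip_force: 39.5
```

Boss gripped. I'll lift and carry it past the nest to measure the held cap and the spacer.

jog_arm(
  motion=[
    {"x": 0, "y": 0, "z": -0.2, "rx": 0, "ry": 0, "rz": 0},
    {"x": 0, "y": 0, "z": -0.6, "rx": 0, "ry": 0, "rz": 0},
    {"x": 0, "y": 0, "z": -1, "rx": 0, "ry": 0, "rz": 0},
    {"x": 0, "y": 0, "z": -1, "rx": 0, "ry": 0, "rz": 0},
  ],
)

```text
t: 14.38
eef_pos: [0.6124, 0.236, 0.1237]
tcp_rot: [3.136, -0.004, 1.416]
ft_force: [-0.6, 0.5, -1.0]
opening: 0.0203
grip_force: 39.3
```

jog_arm(
  motion=[
    {"x": -0.4, "y": -0.1, "z": 0, "rx": 0, "ry": 0, "rz": 0},
    {"x": -0.8, "y": -0.2, "z": 0, "rx": 0, "ry": 0, "rz": 0},
    {"x": -0.93, "y": -0.21, "z": 0, "rx": 0, "ry": 0, "rz": 0},
    {"x": -0.93, "y": -0.21, "z": 0, "rx": 0, "ry": 0, "rz": 0},
  ],
)

```text
t: 14.88
eef_pos: [0.5678, 0.1281, 0.1192]
tcp_rot: [-3.141, 0.0, 1.414]
ft_force: [0.3, 1.0, -1.0]
opening: 0.0203
grip_force: 39.3
```

jog_arm(
  motion=[
    {"x": -0.4, "y": -0.1, "z": 0, "rx": 0, "ry": 0, "rz": 0},
    {"x": -0.8, "y": -0.2, "z": 0, "rx": 0, "ry": 0, "rz": 0},
    {"x": -0.93, "y": -0.21, "z": 0, "rx": 0, "ry": 0, "rz": 0},
    {"x": -0.93, "y": -0.21, "z": 0, "rx": 0, "ry": 0, "rz": 0},
  ],
)

```text
t: 15.38
eef_pos: [0.5266, 0.0232, 0.1197]
tcp_rot: [3.141, -0.0, 1.416]
ft_force: [-0.3, 1.0, -0.7]
opening: 0.0203
grip_force: 39.3
```

jog_arm(
  motion=[
    {"x": -0.4, "y": -0.1, "z": 0, "rx": 0, "ry": 0, "rz": 0},
    {"x": -0.8, "y": -0.2, "z": 0, "rx": 0, "ry": 0, "rz": 0},
    {"x": -0.93, "y": -0.21, "z": 0, "rx": 0, "ry": 0, "rz": 0},
    {"x": -0.93, "y": -0.21, "z": 0, "rx": 0, "ry": 0, "rz": 0},
    {"x": -0.93, "y": -0.21, "z": 0, "rx": 0, "ry": 0, "rz": 0},
  ],
)

```text
t: 16.0
eef_pos: [0.485, -0.0816, 0.1196]
tcp_rot: [3.141, -0.001, 1.419]
ft_force: [-0.4, 0.2, -0.7]
opening: 0.0202
grip_force: 39.3
```

```bash
python3 - <<'E'
from h import *
s,im,d=wrist();np.savez("pics/w8.npz",im=im,d=d,p=s['eef_pos'],r=s['tcp_rot']);cv2.imwrite("pics/w8.png",im[:,:,::-1])
print(s['t'],s['eef_pos'],np.degrees(s['tcp_rot']),s['opening'],s['grip_force'])
C=cam("wrist",s);P=cloud(d,C);near=np.hypot(P[...,0]-.4957,P[...,1]-.001)
rect((near<.04)&(abs(P[...,2]-.048)<.0025)&(d>0),.048,"spacer+guides",C,P)
m=((near<.022)&(abs(P[...,2]-.048)<.003)&(d>0)).astype(np.uint8)
cs,h=cv2.findContours(m,cv2.RETR_CCOMP,1)
for c in cs:
    if len(c)>20:
        W=(ray(c[:,0],.048,C)[:,:2]*1000).astype(np.float32);print("ring contour",len(c),np.round(cv2.fitEllipse(W)[0],1),np.round(cv2.fitEllipse(W)[1],1))
T=pose(s);Q=(P-T[:3,3])@T[:3,:3]
m=(np.hypot(Q[...,0],Q[...,1])<.03)&(Q[...,2]>-.009)&(Q[...,2]<.005)&(d>0)
q=Q[m];print("held",m.sum(),np.percentile(q,[0.5,50,99.5],axis=0).round(4).tolist())
A=np.c_[q[:,:2],np.ones(len(q))];print("tilt",np.linalg.lstsq(A,q[:,2],rcond=None)[0])
E
```

```text
16.0 [ 0.48498503 -0.0815999   0.11956699] [ 1.79991899e+02 -3.63388530e-02  8.12905237e+01] 0.020241233210163932 39.3278431892395
spacer+guides [219  53] [289 126] 0.04818885518359628 [4.972e+02 3.000e-01] [49.9 50.2] 82.25 circle ((497.1714782714844, 0.2608051300048828), 35.04646301269531)
ring contour 175 [495.7   1. ] [43.4 43.4]
ring contour 139 [4.973e+02 1.000e-01] [35.  35.1]
held 2432 [[-0.0245, -0.0216, -0.0085], [0.0131, 0.0015, -0.0061], [0.0241, 0.0251, -0.0013]]
tilt [ 0.01565104  0.00198121 -0.00612371]
```

View pics/w8.png

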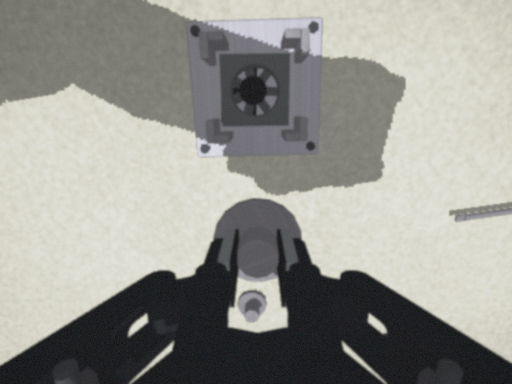

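The view shows the spacer squarely between the guides at (254,91), centre (497.2, 0.2) mm. The cap is held level and centred in the jaws at (258,240). I'll move over and lower it.

jog_arm(
  motion=[
    {"x": 0.3, "y": 0, "z": 0, "rx": 0, "ry": 0, "rz": 0},
    {"x": 0.6, "y": 0, "z": 0, "rx": 0, "ry": 0, "rz": 0},
    {"x": 0.69, "y": -0.004, "z": 0.15, "rx": 0, "ry": 0, "rz": 0},
    {"x": 0.69, "y": -0.004, "z": 0.3, "rx": 0, "ry": 0, "rz": 0},
    {"x": 0.69, "y": -0.004, "z": 0.4, "rx": 0, "ry": 0, "rz": 0},
    {"x": 0.69, "y": -0.004, "z": 0.4, "rx": 0, "ry": 0, "rz": 0},
    {"x": 0.69, "y": -0.004, "z": 0.4, "rx": 0, "ry": 0, "rz": 0},
  ],
)

```text
t: 16.92
eef_pos: [0.4965, -0.0019, 0.0721]
tcp_rot: [3.141, -0.0, 1.416]
ft_force: [1.0, 0.3, 0.2]
opening: 0.0203
grip_force: 39.3
```

```bash
python3 - <<'E'
from h import *
s=readout.state();print(s['eef_pos'],rel(s,[.4972,.0006,.0495],s['tcp_rot'][2]))
E
```

```text
[ 0.49650648 -0.00192997  0.07211146] (array([0.022, 0.002, 0.188]), array([ 0.0002, -0.    , -0.    ]))
```

jog_arm(
  motion=[
    {"x": 0.02, "y": 0.003, "z": 0.05, "rx": 0, "ry": 0, "rz": 0},
    {"x": 0.02, "y": 0.003, "z": 0.1, "rx": 0, "ry": 0, "rz": 0},
    {"x": 0.02, "y": 0.003, "z": 0.15, "rx": 0, "ry": 0, "rz": 0},
    {"x": 0.02, "y": 0.003, "z": 0.185, "rx": 0, "ry": 0, "rz": 0},
    {"x": 0.02, "y": 0.003, "z": 0.185, "rx": 0, "ry": 0, "rz": 0},
    {"x": 0.02, "y": 0.003, "z": 0.185, "rx": 0, "ry": 0, "rz": 0},
  ],
)

```text
t: 17.68
eef_pos: [0.4969, 0.0003, 0.0496]
tcp_rot: [3.142, 0.0, 1.416]
ft_force: [-0.1, -0.3, 0.5]
opening: 0.02
grip_force: 39.3
```

jog_arm(
  motion=[
    {"x": 0, "y": 0, "z": 0.004, "rx": 0, "ry": 0, "rz": 0},
    {"x": 0, "y": 0, "z": 0.008, "rx": 0, "ry": 0, "rz": 0},
    {"x": 0, "y": 0, "z": 0.008, "rx": 0, "ry": 0, "rz": 0},
  ],
)

```text
t: 18.05
eef_pos: [0.4969, 0.0004, 0.0486]
tcp_rot: [3.142, -0.0, 1.416]
ft_force: [1.0, -0.2, -0.6]
opening: 0.0204
grip_force: 39.3
```

jog_arm(
  motion=[
    {"x": 0, "y": 0, "z": 0.004, "rx": 0, "ry": 0, "rz": 0},
    {"x": 0, "y": 0, "z": 0.006, "rx": 0, "ry": 0, "rz": 0},
    {"x": 0, "y": 0, "z": 0.006, "rx": 0, "ry": 0, "rz": 0},
  ],
)

```text
t: 18.42
eef_pos: [0.4969, 0.0004, 0.048]
tcp_rot: [3.141, -0.0, 1.416]
ft_force: [-1.3, 0.1, 3.5]
opening: 0.02
grip_force: 39.5
```

Contact. Releasing and retreating.

jog_arm(
  motion=[
    {"x": 0, "y": 0, "z": 0, "rx": 0, "ry": 0, "rz": 0},
    {"x": 0, "y": 0, "z": 0, "rx": 0, "ry": 0, "rz": 0},
    {"x": 0, "y": 0, "z": 0, "rx": 0, "ry": 0, "rz": 0},
    {"x": 0, "y": 0, "z": 0, "rx": 0, "ry": 0, "rz": 0},
    {"x": 0, "y": 0, "z": 0, "rx": 0, "ry": 0, "rz": 0},
    {"x": 0, "y": 0, "z": -0.1, "rx": 0, "ry": 0, "rz": 0},
    {"x": 0, "y": 0, "z": -0.3, "rx": 0, "ry": 0, "rz": 0},
    {"x": 0, "y": 0, "z": -0.7, "rx": 0, "ry": 0, "rz": 0},
    {"x": 0, "y": 0, "z": -0.8, "rx": 0, "ry": 0, "rz": 0},
    {"x": -0.4, "y": 0, "z": -0.8, "rx": 0, "ry": 0, "rz": 0},
    {"x": -0.6, "y": 0, "z": -0.8, "rx": 0, "ry": 0, "rz": 0},
    {"x": -0.6, "y": 0, "z": -0.8, "rx": 0, "ry": 0, "rz": 0},
    {"x": -0.6, "y": 0, "z": -0.8, "rx": 0, "ry": 0, "rz": 0},
  ],
  jaw=-0.2,
)

```text
t: 20.05
eef_pos: [0.4858, -0.0699, 0.1437]
tcp_rot: [-3.141, -0.0, 1.416]
ft_force: [-0.5, 0.3, -0.5]
opening: 0.0512
grip_force: 0.0
```

```bash
python3 - <<'E'
from h import *
s,im,d=wrist();cv2.imwrite("pics/w9.png",cv2.resize(im[40:260,140:380,::-1],None,fx=2.5,fy=2.5))
print(s['t'],s['eef_pos'])
C=cam("wrist",s);P=cloud(d,C);near=np.hypot(P[...,0]-.497,P[...,1])
rect((near<.032)&(abs(P[...,2]-.054)<.0025)&(d>0),.054,"disc",C,P)
rect((near<.02)&(abs(P[...,2]-.072)<.003)&(d>0),.072,"boss",C,P)
rect((near<.04)&(abs(P[...,2]-.051)<.006)&(d>0),.048,"all",C,P)
q=P[(near<.023)&(near>.013)&(abs(P[...,2]-.054)<.005)]
print("tilt",np.linalg.lstsq(np.c_[q[:,:2]-[.497,0],np.ones(len(q))],q[:,2],rcond=None)[0])
E
```

```text
20.05 [ 0.48578553 -0.06986013  0.14374716]
disc [227  76] [288 139] 0.054205261026083404 [498.5  -0.5] [48.5 49. ] 36.12 circle ((498.4013977050781, -0.5472431182861328), 24.814533233642578)
boss [244  94] [272 123] 0.07213868197341657 [498.6  -0.9] [20.7 20.8] 81.13 circle ((498.50634765625, -0.7665353417396545), 10.767044067382812)
all [225  75] [288 139] 0.05391211367132856 [ 4.977e+02 -4.000e-01] [50.5 51.5] 81.13 circle ((497.4404296875, 0.13751220703125), 34.71272659301758)
tilt [ 0.00079686 -0.00293037  0.05423626]
```

View pics/w9.png

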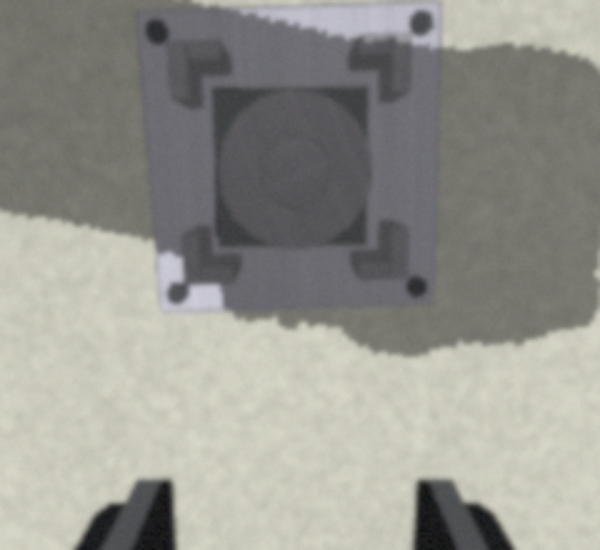

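The final view shows the cap flat and boss up on the spacer at (294,167), about 1 mm off centre. The disc is level at 54 mm, so the fan is still seated, and the gripper is clear. Handing in.

```bash
python3 -c "
from plant import workorder;print(workorder.job_done())"
```

```text
the job is handed in; nothing more can be done
None
```

The job is handed in at about 20 s on the robot's clock: the 50 mm spacer sits flat on the fan between the guides, and the 50 mm steel cap is flat on it, boss up and about 1 mm off centre.

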